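Right the toppled dowel box and clip its lid down

TASK

The clear box of dowels has been knocked onto its side on the planer table and its four orange lid clips have sprung open. Stand the box upright on its base on the machine table with the clips still open, then press the clips down until they snap home, in opposite-corner order: any clip first, then the one diagonally across the lid from it, then the other two, so that the seal goes down evenly and the dowels stay dry. Do not push aside the sanding block or the two loose offcuts that lie round it.

Things in the scene. Friction and masses are not known exactly. Their poses are not given: they have to be found in the camera images.
- dowel_box: Clear plastic tub of wooden dowels with blue lid and four orange clips, loose, about 0.43 kg (0.33 to 0.53). 60 (x) x 56 (y) mm, 96 mm high with lid. Origin: centre of the base's underside; z points from base to lid. It starts lying on its flat +x side: origin 30 mm above the table, -x side on top, z level and pointing to the robot's left, turned from 0.1 rad toward the robot to 0.9 rad away from it.
- dowel_box_grip (a point): Centre of the tub, 55 mm above its base (box x = 0, y = 0, z = 55 mm), axes as the box. The plain +-y sides, 56 mm apart and 60 mm wide, upright while the box lies, can be gripped here; they are free from z = 0 to 70 mm. Above that a rail stands out on each to y = +-34.5 mm at z = 77 to 83 mm.
- dowel_box_lid (a point): Centre of the blue lid's top, 96 mm above the base, axes as the box. Lid 60 x 66 mm, 12 mm thick. Two clips sit along each y edge. Open clips stand out to y = +-48 mm and up to z = 116 mm of the box; home, they lie flat on the lid, top at z = 101 mm, their hooks outside the lid reaching down to z = 72 mm at y = +-39 mm.
- clip_1 (a joint): Orange lid clip at the +x +y corner of the dowel box (diagonally across from clip 3), 16 mm wide in the box's x, hinged on the lid at x = 19, y = 10, z = 98.5 mm of the box, its hook outward. Value in rad: 0 sprung open (plate sloping up and outward at 0.55 rad), 0.55 home, flat on the lid. A light spring holds it up; from 0.27 rad its catch rides over the rail, then snaps in under it and stays. Pressing near the outer end takes about 6 N.
- clip_1_press (a point): The place to press on clip 1: middle of the upper face of its plate, 20 mm outward from the hinge (box x = 19, y = 30, z = 100.5 mm when home; y = 26, z = 111 mm when open).
- clip_2 (a joint): Orange lid clip at the -x +y corner of the dowel box (diagonally across from clip 4), 16 mm wide in the box's x, hinged on the lid at x = -19, y = 10, z = 98.5 mm of the box, its hook outward. Value in rad: 0 sprung open (plate sloping up and outward at 0.55 rad), 0.55 home, flat on the lid. A light spring holds it up; from 0.27 rad its catch rides over the rail, then snaps in under it and stays. Pressing near the outer end takes about 6 N.
- clip_2_press (a point): The place to press on clip 2: middle of the upper face of its plate, 20 mm outward from the hinge (box x = -19, y = 30, z = 100.5 mm when home; y = 26, z = 111 mm when open).
- clip_3 (a joint): Orange lid clip at the -x -y corner of the dowel box (diagonally across from clip 1), 16 mm wide in the box's x, hinged on the lid at x = -19, y = -10, z = 98.5 mm of the box, its hook outward. Value in rad: 0 sprung open (plate sloping up and outward at 0.55 rad), 0.55 home, flat on the lid. A light spring holds it up; from 0.27 rad its catch rides over the rail, then snaps in under it and stays. Pressing near the outer end takes about 6 N.
- clip_3_press (a point): The place to press on clip 3: middle of the upper face of its plate, 20 mm outward from the hinge (box x = -19, y = -30, z = 100.5 mm when home; y = -26, z = 111 mm when open).
- clip_4 (a joint): Orange lid clip at the +x -y corner of the dowel box (diagonally across from clip 2), 16 mm wide in the box's x, hinged on the lid at x = 19, y = -10, z = 98.5 mm of the box, its hook outward. Value in rad: 0 sprung open (plate sloping up and outward at 0.55 rad), 0.55 home, flat on the lid. A light spring holds it up; from 0.27 rad its catch rides over the rail, then snaps in under it and stays. Pressing near the outer end takes about 6 N.
- clip_4_press (a point): The place to press on clip 4: middle of the upper face of its plate, 20 mm outward from the hinge (box x = 19, y = -30, z = 100.5 mm when home; y = -26, z = 111 mm when open).
- sanding_block: Cork sanding block 51 x 78 x 30 mm, loose, origin under its centre. Bystander.
- offcut_2: Pale wood offcut with a dark knot, 45 x 100 x 45 mm, loose, origin under its centre. Bystander.
- piece_i: Small dark-brown wood offcut 42 x 62 x 25 mm, loose, origin under its centre. Bystander.
There are look-alikes about, which are no part of the job. Of the things like the dowel_box, leave any that is turquoise; of the rest the larger one is meant.

How it is judged:
On the way, in this order (a step that is already met when the one before it is completed fails the run):
1. the box stands upright on its base on the table, at rest, all four clips still open (angle between dowel_box's own z axis and vertical below 0.06 rad and height (world z) of dowel_box between -0.006 and 0.006 m and linear speed of dowel_box below 0.02 m/s and angular speed of dowel_box below 0.15 rad/s and value of joint each of clip_1, clip_2, clip_3, clip_4 below 0.25 rad), for 0.2 s.
2. the first two clips home are diagonally opposite: 1 and 3, or 2 and 4, with the other two still open (((value of joint each of clip_1, clip_3 above 0.5 rad and value of joint each of clip_2, clip_4 below 0.25 rad) or (value of joint each of clip_2, clip_4 above 0.5 rad and value of joint each of clip_1, clip_3 below 0.25 rad))), for 0.2 s.
At the end, for the whole second after the job is handed in: The dowel box stands upright on its base on the machine table (within 0.06 rad of vertical, base within 6 mm of the table top), released and at rest, with all four clips home (joint over 0.5 of 0.55 rad). The sanding block, the pale offcut and the dark offcut lie within 30 mm of where they were (distance of each of sanding_block, offcut_2, piece_i from where it was at the start of the episode below 0.03 m and angle between dowel_box's own z axis and vertical below 0.06 rad and height (world z) of dowel_box between -0.006 and 0.006 m and linear speed of dowel_box below 0.02 m/s and angular speed of dowel_box below 0.15 rad/s and value of joint each of clip_1, clip_2, clip_3, clip_4 above 0.5 rad); the robot touches nothing.
It fails at once if the sanding block or one of the two offcuts is shoved more than 30 mm (distance of any of sanding_block, offcut_2, piece_i from where it was at the start of the episode above 0.03 m).
It also fails if it takes over 61 s, if anything falls off the work surface, if the arm or the gripper's body presses on something with over 40 N, if the wrist force passes 120 N, or if a joint passes its speed limit or range.

ROBOT

A 6-joint arm with a two-finger parallel gripper is mounted at the origin on a cart in front of the work surface, level with it; the furniture and walls round the work are solid. World frame = base frame: x ahead of the robot, y to its left, z up, the work surface at z = 0. Lengths are in m, angles in rad, forces in N, time in s.
With the tool pointing down it reaches from about 0.35 to 0.875 m from the base axis. Payload 4.2 kg.
Tool frame: the origin (TCP) lies midway between the tips of the shut fingers; the grasp point (between the pads) lies 19 mm behind it; z points along the fingers, y is the line along which they close (so a half turn about z gives the same grasp; the last joint's range is limited). The gripper opens to 87 mm and grips with 3 to 60 N. Pads are 19 mm wide; open, the fingers measure 117 mm over their backs; the gripper's body (75 mm by 190 mm) begins 51 mm behind the grasp point.
Start: joints at [-0.919, 0.385, 0.008, 0, -1.194, -0.259], TCP at [0.239, -0.577, 0.223] pointing down, gripper open.
Joint ranges: [-3.14, 3.14], [-1.21, 2.06], [-1.07, 1.41], [-3.16, 2.05], [-2.99, -0.16], [-3.1, 3.1]. Speed limits (rad/s): [2.79, 2.79, 3.14, 3.14, 3.14, 3.14].

INTERFACE

Orientations are given as a rotation vector (axis times angle).
In Python, from rig import sensors, cams, workorder gives the robot as it stands.
- The arm moves only by the tool drive_tool, never from a script. Its argument "steps" is a list of rows, each a list of 4 numbers: the shift along the tool's x, y, z each as a share of 0.02 m, from -1 to 1, then the turn about the tool's z as a share of 8 degrees, from -1 to 1. A call has 1 to 5 rows; each row shifts and turns the commanded pose from where the row before left it, along the tool's axes as they then stand; what a row does not reach is not made up. A row lasts 1/8 s, in which the tool goes at most 62.5 mm and 10.7 degrees, less where a joint would pass 70% of its speed; a pose out of reach is approached as far as the arm can. A call with a number of a shift or a turn outside -1 to 1 is refused whole. A call with a gripper value outside its range is refused whole. "jaw" is the gripper command: -1 is fully open, 1 is shut, values between are in proportion, set as the call begins (left out, the last holds). The fingers move at their own pace and stop on an object; "newtons" is the grip in N (left out, the last holds). Time passes only in rows, so rows that do not move let the fingers close. It gives the time, the measured TCP pose, the force, the opening and the grip force at its end, in the units of the state.
- sensors.get_obs(): the state, without advancing time (a new reading comes with each control period).
- cams.grab_frame(name): name is "scene" or "top" or "wrist"; returns a dict with "color" (420x560x3 uint8, red, green, blue), "z_map" (420x560 float32, m along the optical axis (not along the pixel's ray), 0 where there is no reading), "intrinsics" (3x3 intrinsics, pixels), "xyz" and "orientation" of the camera in the world. Camera axes: x right, y up, looking along -z (the intrinsics and any distortion apply to the point x, -y, -z); pixel columns grow to the right and rows downward; lengths in m; the calibration is good to about 2 mm. A picture is of the moment at which its call begins.
- workorder.hand_in(): hands the job in; it is judged then, once.
Trained networks look in the newest picture that a camera, given by its name, has taken for a name from the list of things; names that differ only in an ending like _2 or _b are one class to them, and where a whole thing is asked for, a point or a joint stands for the part that bears it (a point fixed in the world has none). Each returns a list of dicts, best first, with "conf" (0 to 1); they miss things now and then, are a little off and sometimes report something else, mostly with a low value. They report only what shows in the picture. A call takes as long as a camera call. They do not tell look-alikes from the thing itself.
- cams.recognise(camera, label): "uv" ([column, row] in pixels, amid what is visible of it).
- cams.silhouettes(camera, label): "mask" (420x560 bool, what is visible of it) and "uv" ([column, row] in pixels, amid what is visible of it).
The state is a dict: "clock": time; "joint_pos": joint angles; "qvel": joint speeds; "joint_torque": joint torques, N m; "ee_pos": TCP position; "tcp_rot": TCP orientation; "wrist_force": force on the tool from outside, world axes, zero at the start; "wrist_torque": the same for the moment, N m; "gripper_width": finger opening in m; "grip_force": force on a finger pad.
Only numpy, scipy, OpenCV 4.12 (cv2) and the standard library are available. Lean on these libraries where they do the work, as an engineer would, in place of code of your own. Each camera call takes 0.05 s, during which the arm holds its last target. There are 200 camera calls.

## Working session

There is one attempt and no reset: what is moved stays moved. The work goes in short steps, Python scripts to look and compute and a tool call to move; the robot and the scene stay as the last step left them, time stands still between calls to the robot, and variables do not carry over. Pictures are saved under pics/ and viewed, at most 10 in all, crops included, and the job is handed in when it is done.

Besides the shell and the picture viewer there is one more tool, called after ">>>" as name([rows], argument=value, ...), one row to a line, values as JSON. drive_tool: Moves the arm, as the interface text tells. Its arguments: {"type":"object","properties":{"steps":{"type":"array","items":{"type":"array","items":{"type":"number"}}},"jaw":{"type":"number"},"newtons":{"type":"number"}},"required":["steps"]}

```bash
mkdir -p pics; ls; cat > h.py <<'E'
import numpy as np, cv2
from scipy.spatial.transform import Rotation as R
from rig import sensors, cams
def rot(o):
    o=np.array(o,float)
    if o.shape==(3,3): return o
    return R.from_rotvec(o).as_matrix() if o.size==3 else R.from_quat(o).as_matrix()
def cloud(f):
    z=f["z_map"];K=np.array(f["intrinsics"]);v,u=np.mgrid[:z.shape[0],:z.shape[1]]
    p=np.stack([(u-K[0,2])/K[0,0]*z,-(v-K[1,2])/K[1,1]*z,-z],-1)
    return p@rot(f["orientation"]).T+np.array(f["xyz"])
E
python3 - <<'E'
from h import *
ims=[]
for c in("scene","top"):
    f=cams.grab_frame(c);P=cloud(f);print(c,f["xyz"],f["orientation"],f["z_map"].max())
    ims.append(f["color"])
    np.savez(c,P=P,z=f["z_map"],c=f["color"])
    for l in("dowel_box","sanding_block","offcut_2","piece_i","clip_1"):
        for d in cams.silhouettes(c,l):
            q=P[d["mask"]&(f["z_map"]>0)]
            print(l,round(d["conf"],2),np.round(d["uv"]),len(q),np.round(np.median(q,0),3),np.round(np.percentile(q,[2,98],axis=0),3).tolist())
for n,i in zip("st",ims): cv2.imwrite(f"pics/{n}0.png",cv2.cvtColor(i,cv2.COLOR_RGB2BGR))
print(sensors.get_obs())
E
```

```text
pics
scene [0.2217889  0.43042922 0.44967364] [ 0.38423821 -1.40222009 -2.23973109] 3.7744188
dowel_box 0.81 [256. 247.] 2661 [ 0.585 -0.096  0.047] [[0.563, -0.171, 0.003], [0.646, -0.062, 0.06]]
dowel_box 0.8 [312. 285.] 1548 [ 0.466 -0.074  0.037] [[0.431, -0.133, -0.0], [0.511, -0.046, 0.044]]
dowel_box 0.78 [361. 224.] 2216 [ 0.462 -0.288  0.044] [[0.407, -0.357, 0.003], [0.523, -0.252, 0.06]]
dowel_box 0.47 [321. 196.] 1049 [ 0.602 -0.386  0.032] [[0.559, -0.465, 0.0], [0.662, -0.364, 0.046]]
sanding_block 0.73 [196. 240.] 1037 [ 0.708 -0.083  0.027] [[0.679, -0.126, -0.001], [0.777, -0.058, 0.031]]
sanding_block 0.28 [318. 196.] 1031 [ 0.603 -0.385  0.033] [[0.559, -0.431, 0.001], [0.662, -0.364, 0.046]]
sanding_block 0.15 [255. 248.] 2667 [ 0.585 -0.095  0.047] [[0.563, -0.171, 0.003], [0.647, -0.062, 0.06]]
offcut_2 0.65 [319. 195.] 1008 [ 0.601 -0.385  0.034] [[0.558, -0.428, 0.003], [0.66, -0.363, 0.046]]
piece_i 0.81 [266. 206.] 485 [ 0.694 -0.285  0.021] [[0.67, -0.317, 0.001], [0.733, -0.272, 0.025]]
piece_i 0.37 [227. 265.] 104 [ 0.631 -0.076  0.012] [[0.616, -0.093, 0
[... 2017 characters left out ...]
.06]]
{'clock': 0.6, 'joint_pos': array([-9.19387483e-01,  3.84679077e-01,  7.92066094e-03, -1.35059073e-05,
       -1.19399562e+00, -2.58607170e-01]), 'qvel': array([-0.00134501,  0.00086749, -0.00059336, -0.00050617, -0.00016973,
        0.0004731 ]), 'joint_torque': array([ 1.07751132e-04, -3.90212381e+01,  1.87534440e+01,  4.22254622e+00,
        1.54007255e-02, -2.40732311e-05]), 'ee_pos': array([ 0.23926424, -0.57737439,  0.22256882]), 'tcp_rot': array([-6.13038893e-01,  3.08116862e+00, -5.09994100e-05]), 'wrist_force': array([ 0.03149514,  0.59694291, -0.83871617]), 'wrist_torque': array([-0.00667477, -0.01939662, -0.01887982]), 'grip_force': 0.0, 'gripper_width': 0.08726531155095356}
```

View pics/s0.png

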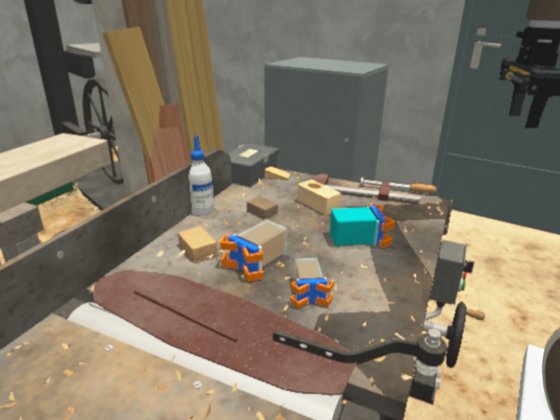

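View pics/t0.png

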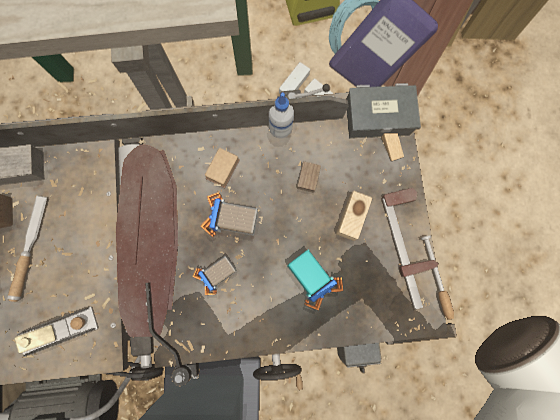

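The scene view shows three boxes lying on their sides: the large clear one at about (255,245), a small clear one at (312,285) and a turquoise one at (361,224). In the top view the target is at (232,217), with its lid to the left. The sanding block is at (220,165), the dark offcut at (308,176) and the pale offcut at (354,215). Next I'll fit the box pose and look at the finger shape.

```bash
python3 - <<'E'
from h import *
d=np.load("top.npz");P=d["P"];c=d["c"].astype(int)
m=(abs(P[...,2]-.06)<.006)&(abs(P[...,0]-.6)<.08)&(abs(P[...,1]+.12)<.09)&(d["z"]>0)
blue=(c[...,2]>c[...,0]+60)
org=(c[...,0]>c[...,2]+80)
tub=m&~blue&~org
r=cv2.minAreaRect((P[tub][:,:2]*1000).astype(np.float32));print("tub",r)
r=cv2.minAreaRect((P[m&~org][:,:2]*1000).astype(np.float32));print("tub+lid",r,P[m][:,2].mean())
r=cv2.minAreaRect((P[m&blue][:,:2]*1000).astype(np.float32));print("lid",r, P[m&blue].mean(0),P[tub].mean(0))
s=np.load("scene.npz");f=cams.grab_frame("wrist");np.savez("wrist",P=cloud(f),z=f["z_map"])
w=f["color"];cr=cv2.resize(s["c"][0:140,480:560],None,fx=3,fy=3,interpolation=cv2.INTER_CUBIC)
o=np.zeros((420,800,3),np.uint8);o[:,:560]=w;o[:,560:]=cr
cv2.imwrite("pics/w0.png",o[...,::-1])
Q=s["P"];mm=(np.linalg.norm(Q-np.array([.239,-.577,.26]),axis=-1)<.13)&(s["z"]>0)
q=Q[mm]-np.array([.239,-.577,.223]); a=sensors.get_obs();T=R.from_rotvec(a["tcp_rot"]).as_matrix();t=q@T
for z in range(0,-110,-8):
    k=t[abs(t[:,2]-z)<4]
    if len(k): print(z,len(k),np.round(np.sort(k[:,1])[::max(1,len(k)//12)],3))
print(T)
E
```

```text
tub ((604.9900512695312, -129.794677734375), (101.13980102539062, 79.72794342041016), 79.7578353881836)
tub+lid ((604.9900512695312, -129.794677734375), (101.13980102539062, 79.72794342041016), 79.7578353881836) 0.059752736086140686
lid ((605.4627075195312, -87.1289291381836), (15.496963500976562, 64.6596908569336), 80.85092163085938) [ 0.60523027 -0.08895181  0.06024444] [ 0.59778465 -0.13578307  0.05990288]
0 3524 [-0.092 -0.05  -0.045 -0.03   0.008  0.013  0.016  0.02   0.053  0.061
  0.086  0.09   0.097]
[[-9.23846927e-01 -3.82762136e-01  4.84548386e-05]
 [-3.82762137e-01  9.23846928e-01 -1.76382965e-05]
 [-3.80135818e-05 -3.48417636e-05 -9.99999999e-01]]
```

View pics/w0.png

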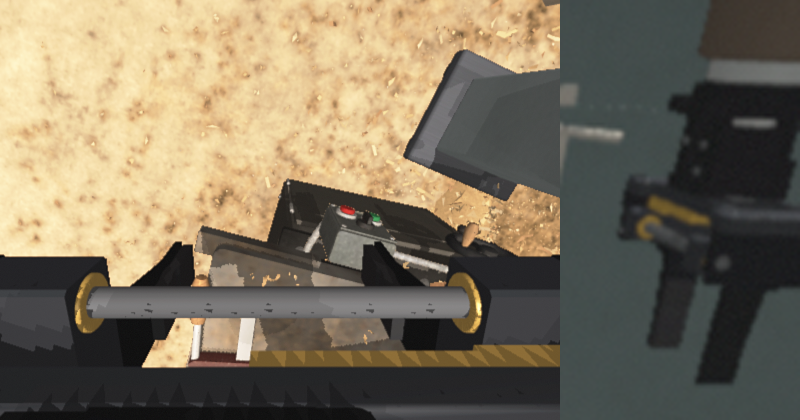

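The wrist view shows straight, flat-faced fingers. The box origin comes out near (0.591, -0.176), with its z axis at 81° from world x. I'll turn the tool so its y axis lies along the box's y axis.

>>> drive_tool([
  [0, 0, 0, -1],
  [0, 0, 0, -1],
  [0, 0, 0, -1],
  [0, 0, 0, -1],
  [0, 0, 0, -1],
], jaw=-1, newtons=8)

```text
clock: 1.27
ee_pos: [0.2393, -0.5774, 0.2226]
tcp_rot: [-1.636, 2.682, -0.0]
wrist_force: [-0.5, 0.3, -0.7]
gripper_width: 0.0866
grip_force: 0.0
```

>>> drive_tool([
  [0, 0, 0, -1],
  [0, 0, 0, -1],
  [-0.97, -0.55, 0, -0.3],
  [-0.97, -0.55, 0, 0],
  [-0.97, -0.55, 0, 0],
])

```text
clock: 1.9
ee_pos: [0.2829, -0.5242, 0.2227]
tcp_rot: [-2.038, 2.391, -0.0]
wrist_force: [0.6, 0.3, 0.4]
gripper_width: 0.0869
grip_force: 0.0
```

>>> drive_tool([
  [-0.97, -0.55, 0, 0],
  [-0.97, -0.55, 0, 0],
  [-0.97, -0.55, 0, 0],
  [-0.97, -0.55, 0, 0],
  [-0.97, -0.55, 0, 0],
])

```text
clock: 2.52
ee_pos: [0.3524, -0.4368, 0.2228]
tcp_rot: [-2.038, 2.39, -0.001]
wrist_force: [-0.4, 0.5, 0.5]
gripper_width: 0.0871
grip_force: 0.0
```

>>> drive_tool([
  [-0.97, -0.55, 0, 0],
  [-0.97, -0.55, 0, 0],
  [-0.97, -0.55, 0, 0],
  [-0.97, -0.55, 0, 0],
  [-0.97, -0.55, 0, 0],
])

```text
clock: 3.15
ee_pos: [0.4218, -0.3496, 0.2228]
tcp_rot: [-2.038, 2.39, -0.001]
wrist_force: [-0.0, -0.0, 0.6]
gripper_width: 0.0871
grip_force: 0.0
```

>>> drive_tool([
  [-0.97, -0.55, 0, 0],
  [-0.97, -0.55, 0, 0],
  [-0.97, -0.55, 0, 0],
  [-0.97, -0.55, 0, 0],
  [-0.97, -0.55, 0, 0],
])

```text
clock: 3.78
ee_pos: [0.4912, -0.2625, 0.2228]
tcp_rot: [-2.038, 2.39, -0.0]
wrist_force: [0.6, 0.1, 0.4]
gripper_width: 0.0871
grip_force: 0.0
```

>>> drive_tool([
  [-0.97, -0.55, 0.8, 0],
  [-0.97, -0.55, 0.8, 0],
  [-0.97, -0.55, 0.8, 0],
  [0, 0, 0.8, 0],
  [0, 0, 0, 0],
])

```text
clock: 4.4
ee_pos: [0.5313, -0.2119, 0.1563]
tcp_rot: [2.036, -2.388, -0.006]
wrist_force: [-0.1, 1.2, 0.1]
gripper_width: 0.0871
grip_force: 0.0
```

>>> drive_tool([
  [-1, -0.54, 0, 0],
  [-1, -0.54, 0, 0],
  [-1, -0.54, 0, 0],
  [-1, -0.54, 0, 0],
  [-1, -0.54, 0, 0],
])

```text
clock: 5.03
ee_pos: [0.6027, -0.1205, 0.1586]
tcp_rot: [-2.039, 2.39, -0.0]
wrist_force: [-0.2, -0.8, -0.3]
gripper_width: 0.0869
grip_force: 0.0
```

```bash
python3 - <<'E'
from h import *
a=sensors.get_obs();print(a["ee_pos"],a["tcp_rot"])
f=cams.grab_frame("wrist");P=cloud(f);c=f["color"].astype(int)
cv2.imwrite("pics/w1.png",f["color"][...,::-1])
g=P[(abs(P[...,2]-.06)<.008)&(f["z_map"]>0)&(np.linalg.norm(P[...,:2]-[.6,-.13],axis=-1)<.09)]
print(len(g), g.min(0),g.max(0))
u=np.array([.158,.987]);v=np.array([-.987,.158])
q=g[:,:2]-np.array([.6,-.121]);print(np.percentile(q@u,[1,5,50,95,99]),np.percentile(q@v,[1,5,50,95,99]))
d=np.load("top.npz");P=d["P"];c=d["c"].astype(int)
m=(abs(P[...,2]-.06)<.005)&(abs(P[...,0]-.6)<.08)&(abs(P[...,1]+.12)<.09)&~(c[...,0]>c[...,2]+80)
q=P[m][:,:2]-np.array([.6,-.121]);s=q@u;t=q@v
print(np.percentile(s,[0,2,98,100]))
for k in np.arange(-.055,.04,.012):
    w=t[abs(s-k)<.006]; print(round(k,3),len(w),np.percentile(w,[4,96]).round(4) if len(w) else '')
E
```

```text
[ 0.60267258 -0.12045407  0.15862259] [-2.03881254e+00  2.38989496e+00 -2.38374065e-04]
9348 [ 0.55965848 -0.18104123  0.0520338 ] [ 0.65410057 -0.05924521  0.06202712]
[-0.05627448 -0.05263672 -0.00706857  0.04293309  0.05273708] [-0.0412574  -0.02832046 -0.00106461  0.02586195  0.03864066]
[-0.05791549 -0.05623808  0.03671181  0.04219177]
-0.055 108 [-0.0258  0.0248]
-0.043 137 [-0.0254  0.0241]
-0.031 134 [-0.0255  0.0252]
-0.019 139 [-0.0261  0.025 ]
-0.007 137 [-0.0253  0.0255]
0.005 139 [-0.0255  0.0244]
0.017 139 [-0.0275  0.0267]
0.029 166 [-0.0299  0.0287]
```

View pics/w1.png

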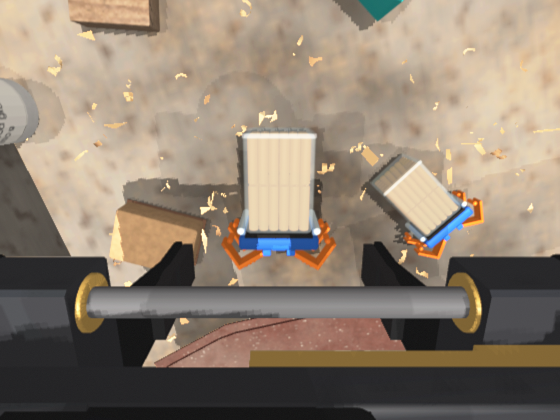

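The wrist view shows the box centred and aligned ahead of the fingers: tub at (280,185), lid at (278,242). I'll take a shallow fingertip grip at box z of about 56 mm.

>>> drive_tool([
  [0, 0.13, 1, 0],
  [0, 0, 1, 0],
  [0, 0, 1, 0],
  [0, 0, 1, 0],
  [0, 0, 1, 0],
])

```text
clock: 5.7
ee_pos: [0.5995, -0.121, 0.0578]
tcp_rot: [2.039, -2.39, 0.0]
wrist_force: [-0.3, 0.1, -0.4]
gripper_width: 0.0872
grip_force: 0.0
```

>>> drive_tool([
  [0, 0, 0.83, 0],
  [0, 0, 0, 0],
])

```text
clock: 5.95
ee_pos: [0.5982, -0.1213, 0.0405]
tcp_rot: [2.037, -2.389, -0.003]
wrist_force: [-0.2, -0.6, 0.3]
gripper_width: 0.0872
grip_force: 0.0
```

>>> drive_tool([
  [0, 0, 0, 0],
  [0, 0, 0, 0],
  [0, 0, 0, 0],
  [0, 0, 0, 0],
], jaw=1, newtons=8)

```text
clock: 6.45
ee_pos: [0.6002, -0.1216, 0.0427]
tcp_rot: [-2.037, 2.389, -0.003]
wrist_force: [2.1, 0.6, 1.8]
gripper_width: 0.0558
grip_force: 8.0
```

>>> drive_tool([
  [0.24, 0, -0.24, 0],
  [0.24, 0, -0.22, 0],
  [0.28, 0, -0.18, 0],
  [0.28, 0, -0.17, 0],
  [0, 0, 0, 0],
])

```text
clock: 7.08
ee_pos: [0.5957, -0.1427, 0.0584]
tcp_rot: [-2.037, 2.391, -0.0]
wrist_force: [0.4, 0.6, -5.4]
gripper_width: 0.0559
grip_force: 8.0
```

```bash
python3 - <<'E'
from h import *
f=cams.grab_frame("scene");g=f["color"][170:300,180:380]
cv2.imwrite("pics/s1.png",cv2.resize(g,(800,520),interpolation=cv2.INTER_CUBIC)[...,::-1])
E
```

```text
(no output)
```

View pics/s1.png

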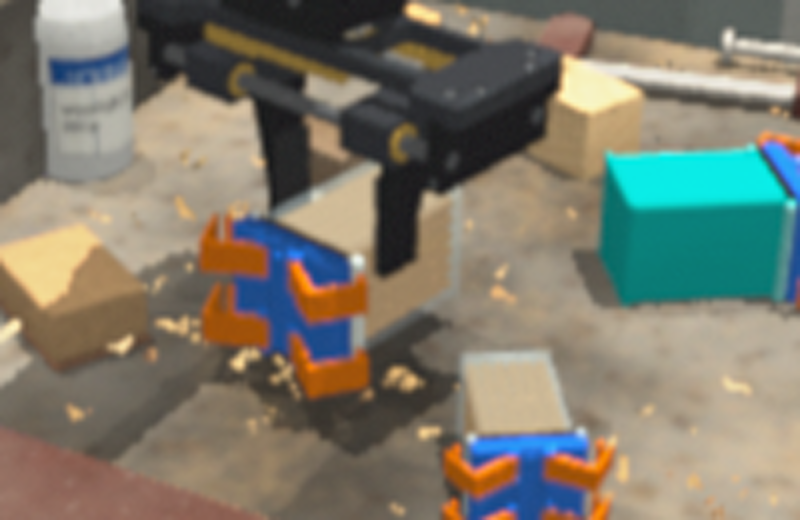

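```bash
cat >> h.py <<'E'
def tilt():
    "normal of blue lid face and its centre, near the tool"
    f=cams.grab_frame("scene");P=cloud(f);c=f["color"].astype(int);a=sensors.get_obs()
    m=(c[...,2]>c[...,0]+60)&(c[...,1]<c[...,2]-40)&(f["z_map"]>0)&(np.linalg.norm(P[...,:2]-np.array(a["ee_pos"])[:2],axis=-1)<.13)&(P[...,0]>.53)
    q=P[m]
    for _ in range(5):
        o=q.mean(0);n=np.linalg.svd(q-o,full_matrices=False)[2][2];r=(q-o)@n;q=q[abs(r)<max(.003,1.5*np.median(abs(r)))]
    n=n*np.sign(n[1]+n[2]);print("lid n",n.round(3),"tilt deg",np.degrees(np.arcsin(n[2])).round(1),"c",o.round(4),len(q),"range",q.min(0).round(3),q.max(0).round(3))
    print("tcp",np.round(a["ee_pos"],4),"t",a["clock"]);return f,P
E
python3 - <<'E'
from h import *
tilt()
E
```

```text
lid n [0.139 0.99  0.036] tilt deg 2.1 c [ 0.5965 -0.1029  0.0493] 337 range [ 0.567 -0.111  0.016] [ 0.631 -0.097  0.076]
tcp [ 0.5956 -0.1422  0.0581] t 7.175
```

The scene shows the box lifted but still level, so the pads are holding it against turning. I'll ease the grip so it can swing base-down.

>>> drive_tool([
  [0, 0, -0.3, 0],
  [0, 0, -0.3, 0],
  [0, 0, 0, 0],
], newtons=4.5)

```text
clock: 7.55
ee_pos: [0.5964, -0.142, 0.0711]
tcp_rot: [-2.038, 2.389, -0.002]
wrist_force: [-0.6, 0.7, -5.0]
gripper_width: 0.056
grip_force: 4.5
```

```bash
python3 - <<'E'
from h import *
tilt()
E
```

```text
lid n [0.139 0.99  0.033] tilt deg 1.9 c [ 0.5976 -0.1024  0.0621] 338 range [ 0.568 -0.11   0.028] [ 0.631 -0.097  0.089]
tcp [ 0.5961 -0.142   0.0707] t 7.6
```

>>> drive_tool([
  [0, 0, 0, 0],
  [0.5, 0, 0, 0],
  [0, 0, 0, 0],
], newtons=3)

```text
clock: 7.98
ee_pos: [0.5948, -0.153, 0.071]
tcp_rot: [-2.037, 2.39, -0.002]
wrist_force: [-0.5, -0.2, -0.9]
gripper_width: 0.0302
grip_force: 0.0
```

```bash
python3 - <<'E'
from h import *
tilt()
E
```

```text
lid n [0.131 0.99  0.045] tilt deg 2.6 c [ 0.5965 -0.1063  0.0351] 309 range [ 0.566 -0.114  0.008] [ 0.629 -0.101  0.061]
tcp [ 0.5947 -0.1527  0.0709] t 8.025
```

```bash
python3 - <<'E'
from h import *
a=sensors.get_obs();t0=np.array(a["ee_pos"])[:2]
u=np.array([.158,.987]);v=np.array([-.987,.158])
for cam in("wrist","top"):
    f=cams.grab_frame(cam);P=cloud(f);c=f["color"].astype(int)
    m=(P[...,2]>.012)&(P[...,2]<.068)&(f["z_map"]>0)&(np.linalg.norm(P[...,:2]-t0,axis=-1)<.1)
    q=P[m];s=(q[:,:2]-t0)@u;t=(q[:,:2]-t0)@v;z=q[:,2];col=c[m]
    org=(col[:,0]>col[:,2]+80)&(col[:,0]>150)&(col[:,1]<col[:,0]-70)
    k=(z>.052)&~org&(abs(t)<.045)
    print(cam,"s",np.percentile(s[k],[0,1,99,100]).round(4),"t",np.percentile(t[k&(s<.0)],[2,98]).round(4),"z",np.median(z[k]).round(4))
    for k0 in np.arange(-.01,.06,.004):
        w=(abs(s-k0)<.002)&~org&(abs(t)<.05)&(abs(t)>.029)
        if w.sum():print(round(k0,3),w.sum(),"tmax",np.percentile(abs(t[w]),95).round(4),"zmax",np.percentile(z[w],95).round(3))
    w=org&(z>.035);print("orange hi s",np.percentile(s[w],[2,98]).round(4),"t",np.percentile(t[w],[2,98]).round(4))
    if cam=="wrist": cv2.imwrite("pics/w2.png",cv2.resize(f["color"][100:300,150:450],(750,500),interpolation=cv2.INTER_CUBIC)[...,::-1])
E
```

```text
wrist s [-0.0496 -0.049   0.0485  0.062 ] t [-0.0253  0.0275] z 0.0594
-0.006 1 tmax 0.0291 zmax 0.054
-0.002 6 tmax 0.0292 zmax 0.055
0.038 1 tmax 0.0413 zmax 0.015
orange hi s [0.0497 0.0616] t [-0.0255  0.0187]
top s [-0.0508 -0.0504  0.0579  0.0617] t [-0.0251  0.0281] z 0.0597
0.026 6 tmax 0.0362 zmax 0.056
0.03 3 tmax 0.0365 zmax 0.057
0.034 2 tmax 0.0351 zmax 0.038
0.038 3 tmax 0.045 zmax 0.02
0.046 2 tmax 0.045 zmax 0.058
0.054 2 tmax 0.0415 zmax 0.059
0.058 9 tmax 0.0377 zmax 0.059
orange hi s [0.0501 0.0624] t [0.0229 0.0425]
```

View pics/w2.png

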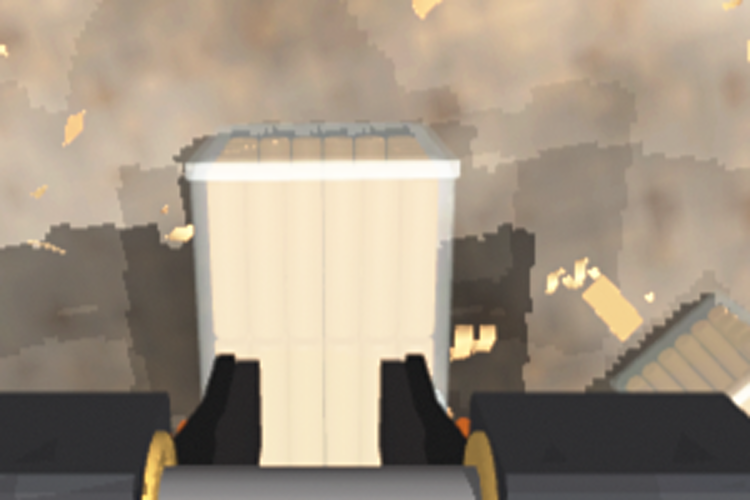

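The fingers sit over the tub, and the rail shows at box z of about 79 mm, reaching nearly to the top. I'll grip the two rails. They give a small contact patch and a pivot well above the centre of mass, so the box should swing.

>>> drive_tool([
  [0, 0, 0, 0],
  [-0.7, 0.07, 0, 0],
  [-0.7, 0, 0, 0],
  [0, 0, 0, 0],
  [0, 0, 0, 0],
], jaw=-1, newtons=8)

```text
clock: 8.75
ee_pos: [0.5973, -0.1237, 0.0702]
tcp_rot: [2.039, -2.39, 0.0]
wrist_force: [-0.4, -0.1, -0.1]
gripper_width: 0.0549
grip_force: 0.0
```

>>> drive_tool([
  [0, 0, 0.5, 0],
  [0, 0, 0.55, 0],
  [0, 0, 0, 0],
])

```text
clock: 9.12
ee_pos: [0.5958, -0.1243, 0.0473]
tcp_rot: [2.036, -2.39, -0.004]
wrist_force: [-0.7, 0.4, -0.5]
gripper_width: 0.0833
grip_force: 0.0
```

>>> drive_tool([
  [0, 0, 0, 0],
  [0, 0, 0, 0],
  [0, 0, 0, 0],
], jaw=1)

```text
clock: 9.5
ee_pos: [0.5974, -0.1242, 0.0493]
tcp_rot: [-2.038, 2.39, -0.001]
wrist_force: [0.1, -1.1, -1.3]
gripper_width: 0.0677
grip_force: 8.0
```

>>> drive_tool([
  [0.1, 0, -0.5, 0],
  [0.2, 0, -0.5, 0],
  [0.3, 0, -0.5, 0],
  [0.4, 0, -0.5, 0],
  [0, 0, 0, 0],
])

```text
clock: 10.12
ee_pos: [0.5945, -0.1447, 0.0904]
tcp_rot: [-2.036, 2.39, -0.003]
wrist_force: [-0.8, 0.7, -3.8]
gripper_width: 0.0677
grip_force: 8.7
```

```bash
python3 - <<'E'
from h import *
f,P=tilt()
cv2.imwrite("pics/s2.png",cv2.resize(f["color"][170:300,180:380],(800,520),interpolation=cv2.INTER_CUBIC)[...,::-1])
E
```

```text
lid n [0.129 0.859 0.496] tilt deg 29.8 c [ 0.5959 -0.1134  0.0807] 388 range [ 0.565 -0.133  0.054] [ 0.628 -0.099  0.106]
tcp [ 0.5941 -0.1443  0.0896] t 10.175
```

View pics/s2.png

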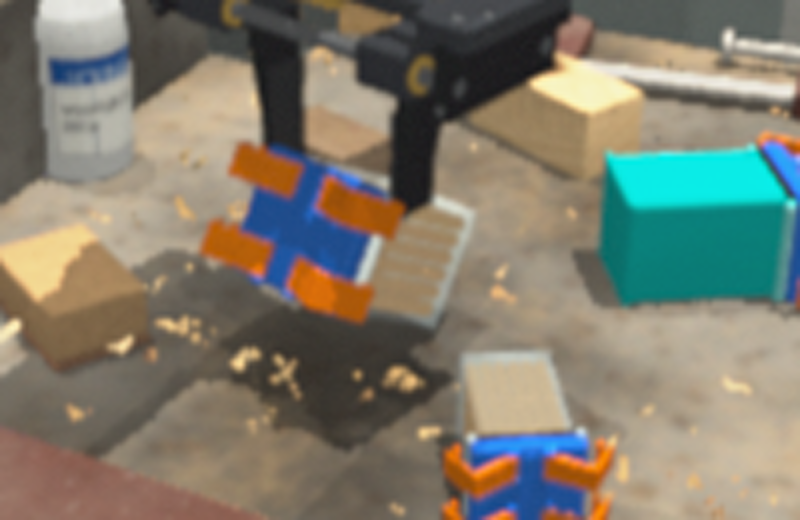

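The picture shows the lid tilted up 30° in the rail grip, with the base hanging down. I'll keep raising it and moving over the base edge.

>>> drive_tool([
  [0.5, 0, -0.3, 0],
  [0.5, 0, -0.2, 0],
  [0.5, 0, -0.1, 0],
  [0, 0, 0, 0],
])

```text
clock: 10.68
ee_pos: [0.5891, -0.1745, 0.1012]
tcp_rot: [2.037, -2.392, 0.0]
wrist_force: [-0.4, -0.6, -4.8]
gripper_width: 0.0678
grip_force: 8.5
```

```bash
python3 - <<'E'
from h import *
f,P=tilt()
E
```

```text
lid n [0.118 0.834 0.539] tilt deg 32.6 c [ 0.5904 -0.1418  0.0915] 390 range [ 0.559 -0.163  0.065] [ 0.624 -0.126  0.118]
tcp [ 0.5891 -0.1741  0.1011] t 10.725
```

>>> drive_tool([
  [0.2, 0, 0.25, 0],
  [0.2, 0, 0.25, 0],
  [0, 0, 0, 0],
], newtons=5)

```text
clock: 11.1
ee_pos: [0.5874, -0.1816, 0.0902]
tcp_rot: [2.037, -2.39, -0.002]
wrist_force: [-0.1, -0.1, -4.3]
gripper_width: 0.0677
grip_force: 5.9
```

```bash
python3 - <<'E'
from h import *
f,P=tilt()
E
```

```text
lid n [0.144 0.8   0.582] tilt deg 35.6 c [ 0.59   -0.1481  0.0831] 300 range [ 0.56  -0.165  0.057] [ 0.622 -0.13   0.108]
tcp [ 0.5878 -0.1814  0.0906] t 11.15
```

>>> drive_tool([
  [0.4, 0, 0.05, 0],
  [0.4, 0, 0, 0],
  [0.4, 0, -0.05, 0],
  [0, 0, 0, 0],
])

```text
clock: 11.65
ee_pos: [0.5852, -0.2061, 0.0931]
tcp_rot: [-2.037, 2.389, -0.005]
wrist_force: [-0.5, 0.8, 6.5]
gripper_width: 0.0678
grip_force: 6.2
```

```bash
python3 - <<'E'
from h import *
f,P=tilt()
E
```

```text
lid n [0.085 0.622 0.778] tilt deg 51.1 c [ 0.5868 -0.1666  0.0919] 365 range [ 0.556 -0.192  0.073] [ 0.621 -0.142  0.11 ]
tcp [ 0.5853 -0.206   0.0931] t 11.7
```

It's at 51° with the base edge bearing on the table. I'll carry on past the balance point.

>>> drive_tool([
  [0.4, 0, -0.08, 0],
  [0.4, 0, 0, 0],
  [0.4, 0, 0, 0],
  [0, 0, 0, 0],
])

```text
clock: 12.2
ee_pos: [0.5803, -0.2296, 0.0922]
tcp_rot: [2.037, -2.392, -0.0]
wrist_force: [2.8, 0.1, -0.6]
gripper_width: 0.0674
grip_force: 5.9
```

```bash
python3 - <<'E'
from h import *
f,P=tilt()
cv2.imwrite("pics/s3.png",cv2.resize(f["color"][150:280,200:400],(800,520),interpolation=cv2.INTER_CUBIC)[...,::-1])
E
```

```text
lid n [0.058 0.442 0.895] tilt deg 63.5 c [ 0.5822 -0.1876  0.0976] 321 range [ 0.551 -0.216  0.084] [ 0.617 -0.16   0.111]
tcp [ 0.5804 -0.2293  0.0923] t 12.25
```

View pics/s3.png

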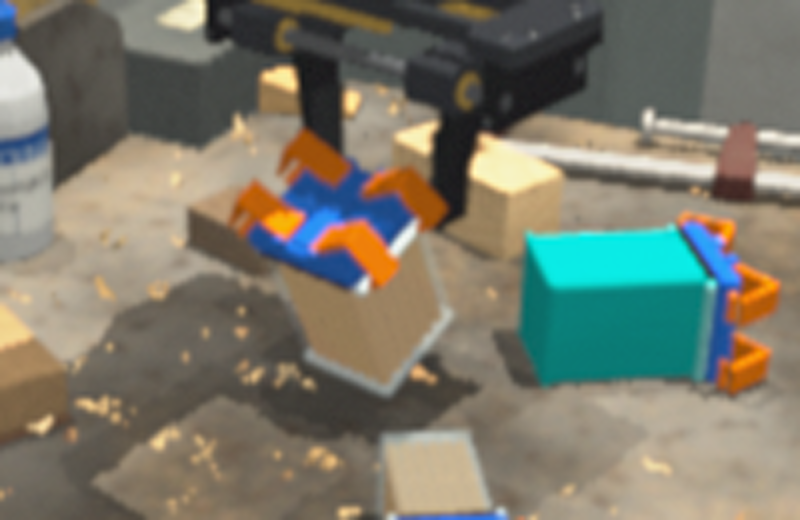

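The box is at 63.5° and past balance, with all four clips open. A little further will soften the drop before I release.

>>> drive_tool([
  [0.4, 0, 0.05, 0],
  [0.4, 0, 0.1, 0],
  [0.3, 0, 0.1, 0],
  [0, 0, 0, 0],
])

```text
clock: 12.75
ee_pos: [0.5762, -0.251, 0.087]
tcp_rot: [2.036, -2.391, -0.002]
wrist_force: [0.2, 0.3, -3.8]
gripper_width: 0.0653
grip_force: 5.3
```

```bash
python3 - <<'E'
from h import *
f,P=tilt()
E
```

```text
lid n [0.021 0.264 0.964] tilt deg 74.6 c [ 0.5784 -0.2058  0.0979] 256 range [ 0.546 -0.235  0.088] [ 0.613 -0.178  0.106]
tcp [ 0.5763 -0.2506  0.0872] t 12.8
```

>>> drive_tool([
  [0.3, 0, 0.1, 0],
  [0.3, 0, 0.12, 0],
  [0, 0, 0, 0],
])

```text
clock: 13.18
ee_pos: [0.5748, -0.2628, 0.0831]
tcp_rot: [2.037, -2.391, -0.001]
wrist_force: [0.1, -0.4, -2.0]
gripper_width: 0.0647
grip_force: 5.0
```

```bash
python3 - <<'E'
from h import *
f,P=tilt()
E
```

```text
lid n [0.011 0.175 0.984] tilt deg 79.9 c [ 0.5759 -0.2158  0.0967] 232 range [ 0.545 -0.247  0.09 ] [ 0.612 -0.19   0.103]
tcp [ 0.5748 -0.2626  0.0832] t 13.225
```

Now open the gripper; the box is only 10° short of upright.

>>> drive_tool([
  [0, 0, 0, 0],
  [0, 0, 0, 0],
  [0, 0, 0, 0],
], jaw=-1)

```text
clock: 13.6
ee_pos: [0.5757, -0.2627, 0.0841]
tcp_rot: [-2.038, 2.39, -0.003]
wrist_force: [0.3, -1.3, -0.7]
gripper_width: 0.0844
grip_force: 0.4
```

>>> drive_tool([
  [0.5, 0, 0, 0],
  [1, 0, 0, 0],
  [1, 0, 0, 0],
  [0.5, 0, -1, 0],
  [0, 0, -1, 0],
])

```text
clock: 14.22
ee_pos: [0.5647, -0.3238, 0.1233]
tcp_rot: [2.035, -2.393, -0.001]
wrist_force: [0.7, 0.5, 0.3]
gripper_width: 0.0873
grip_force: 0.0
```

>>> drive_tool([
  [0, 0, -1, 0],
  [0, 0, -1, 0],
  [0, 0, -1, 0],
  [0, 0, 0, 0],
], jaw=1)

```text
clock: 14.72
ee_pos: [0.5662, -0.3232, 0.1851]
tcp_rot: [-2.036, 2.39, -0.006]
wrist_force: [0.2, 0.3, 0.6]
gripper_width: 0.0547
grip_force: 0.0
```

```bash
cat > clips.py <<'E'
from h import *
# plane + blue/orange geometry from scene and top
a=sensors.get_obs();print("tcp",np.round(a["ee_pos"],4),"t",a["clock"])
u=np.array([.158,.987]);v=np.array([-.987,.158])
C=np.array([.578,-.222])
for cam in("scene","top"):
    f=cams.grab_frame(cam);P=cloud(f);c=f["color"].astype(int)
    near=(np.linalg.norm(P[...,:2]-C,axis=-1)<.075)&(f["z_map"]>0)&(P[...,2]>.07)
    b=near&(c[...,2]>c[...,0]+60);q=P[b&(abs(P[...,2]-.096)<.008)];o=q.mean(0)
    n=np.linalg.svd(q-o,full_matrices=False)[2][2];n*=np.sign(n[2])
    print(cam,"lid",o.round(4),"n",n.round(3),len(q),"z",np.percentile(q[:,2],[5,50,95]).round(4))
    g=near&(c[...,0]>c[...,2]+80)&(c[...,0]>150)&(c[...,1]<c[...,0]-50);q=P[g]
    allq=np.r_[P[b|g]]
    r=cv2.minAreaRect((P[g][:,:2]*1000).astype(np.float32));print("orange rect",np.round(r[0],1),np.round(r[1],1),round(r[2],1))
    r=cv2.minAreaRect((P[b&(abs(P[...,2]-.096)<.006)][:,:2]*1000).astype(np.float32));print("blue rect",np.round(r[0],1),np.round(r[1],1),round(r[2],1))
    s=(q[:,:2]-C)@u;t=(q[:,:2]-C)@v
    for sx in(1,-1):
        for sy in(1,-1):
            k=(s*sx>0)&(t*sy>0)
            if k.sum():print("clip x%+d y%+d"%(sx,sy),k.sum(),"s",np.percentile(s[k],[5,50,95]).round(4),"t",np.percentile(t[k],[5,50,95]).round(4),"z",np.percentile(q[k,2],[5,95]).round(4))
E
python3 clips.py; python3 - <<'E'
import sys;sys.path.insert(0,'.')
from h import *
x=cams.grab_frame("scene")["color"][140:270,220:400];y=cams.grab_frame("top")["color"][180:280,190:330]
o=np.zeros((520,800,3),np.uint8);o[:,:400]=cv2.resize(x[:, 20:120],(400,520),interpolation=cv2.INTER_CUBIC);o[:520,400:]=cv2.resize(y[:,20:97],(400,520),interpolation=cv2.INTER_CUBIC)
cv2.imwrite("pics/s4.png",o[...,::-1])
E
```

```text
tcp [ 0.5662 -0.3232  0.1851] t 14.725
scene lid [ 0.5737 -0.2229  0.0944] n [-0.021  0.063  0.998] 307 z [0.089  0.095  0.0982]
orange rect [ 575.8 -237. ] [60.5 93. ] 80.0
blue rect [ 575.7 -233.4] [60.6 63.6] 79.3
clip x+1 y+1 106 s [0.0011 0.0097 0.0145] t [0.0187 0.0371 0.0445] z [0.0912 0.1132]
clip x+1 y-1 100 s [0.001  0.0089 0.014 ] t [-0.042  -0.0246 -0.0109] z [0.0921 0.1138]
clip x-1 y+1 124 s [-0.0382 -0.0288 -0.0221] t [0.0162 0.0368 0.0452] z [0.0904 0.1133]
clip x-1 y-1 107 s [-0.0387 -0.0288 -0.0011] t [-0.0395 -0.024  -0.0103] z [0.0979 0.1134]
top lid [ 0.5778 -0.2365  0.0969] n [0.006 0.005 1.   ] 471 z [0.0938 0.0967 0.1006]
orange rect [ 576.3 -236.1] [52.9 91.5] 80.0
blue rect [ 578.1 -236.4] [59.6 64.7] 80.2
clip x+1 y+1 117 s [0.0007 0.0063 0.0119] t [0.0076 0.0263 0.0428] z [0.0977 0.115 ]
clip x+1 y-1 97 s [0.0006 0.0059 0.0113] t [-0.0435 -0.0262 -0.0122] z [0.0995 0.1156]
clip x-1 y+1 161 s [-0.0394 -0.0316 -0.0009] t [0.008  0.0272 0.0433] z [0.0968 0.1151]
clip x-1 y-1 114 s [-0.0397 -0.0313 -0.0009] t [-0.0371 -0.0235 -0.0122] z [0.1003 0.1151]
```

View pics/s4.png

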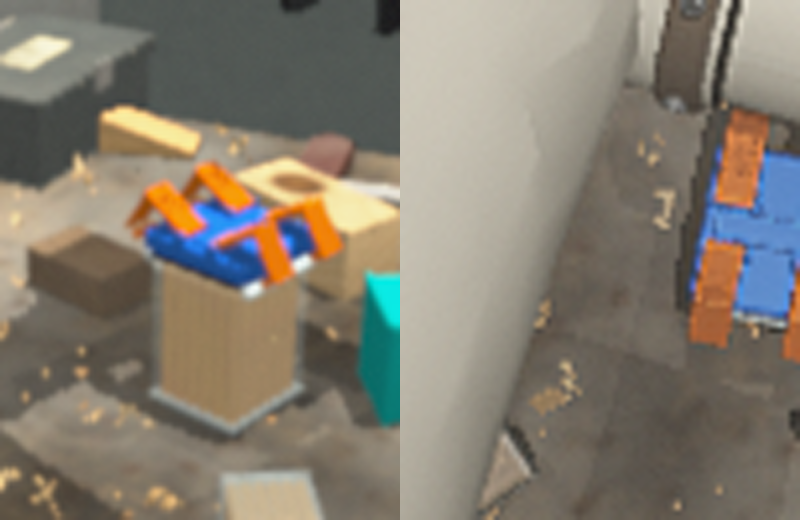

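The box stands upright with all four clips open: in the left half the tub is at (225,340) and the lid at (235,240). The box centre is about (0.577, -0.236). I'll press clip 3 first, with the fingers shut.

>>> drive_tool([
  [-0.86, -0.28, 0, 0],
  [-0.86, -0.28, 0, 0],
  [-0.86, -0.28, 1, 0],
  [-0.86, -0.28, 1, 0],
  [0, 0, 0.8, 0],
])

```text
clock: 15.55
ee_pos: [0.5994, -0.2551, 0.1263]
tcp_rot: [2.042, -2.387, -0.001]
wrist_force: [-1.3, -0.3, -0.2]
gripper_width: 0.0009
grip_force: 0.0
```

>>> drive_tool([
  [0, 0, 0, 0],
])

```text
clock: 15.68
ee_pos: [0.5978, -0.2565, 0.1257]
tcp_rot: [2.038, -2.388, -0.004]
wrist_force: [0.4, -0.2, 0.9]
gripper_width: 0.0002
grip_force: 0.0
```

>>> drive_tool([
  [0.1, 0, 0.35, 0],
  [0, 0, 0.35, 0],
  [0, 0, 0.35, 0],
  [0, 0, 0.3, 0],
  [0, 0, 0, 0],
])

```text
clock: 16.3
ee_pos: [0.5991, -0.2597, 0.101]
tcp_rot: [-2.038, 2.39, -0.003]
wrist_force: [1.4, -1.0, 3.1]
gripper_width: 0.0005
grip_force: 1.1
```

>>> drive_tool([
  [0, 0, 0.1, 0],
  [0, 0, 0.1, 0],
  [0, 0, 0, 0],
])

```text
clock: 16.68
ee_pos: [0.6003, -0.2602, 0.1006]
tcp_rot: [-2.039, 2.387, -0.009]
wrist_force: [-2.2, 0.6, 13.6]
gripper_width: 0.0007
grip_force: 7.1
```

>>> drive_tool([
  [0, 0, -0.7, 0],
  [0, 0, -1, 0],
  [0, 0, 0, 0],
])

```text
clock: 17.05
ee_pos: [0.5988, -0.2593, 0.1316]
tcp_rot: [-2.037, 2.389, -0.003]
wrist_force: [-0.9, 0.5, 0.1]
gripper_width: 0.0001
grip_force: 0.0
```

```bash
sed -i 's/C=np.array.*/C=np.array([.5767,-.2357]);u=np.array([.174,.985]);v=np.array([-.985,.174])/' clips.py; python3 clips.py
```

```text
tcp [ 0.5988 -0.2593  0.1316] t 17.05
scene lid [ 0.5732 -0.2208  0.0944] n [-0.017  0.07   0.997] 288 z [0.0889 0.0951 0.098 ]
orange rect [ 576.3 -234.3] [54.8 93.8] 80.9
blue rect [ 576.4 -230.5] [55.4 62.7] 79.2
clip x+1 y+1 102 s [0.0136 0.0222 0.0275] t [0.0228 0.0394 0.0457] z [0.0912 0.1129]
clip x+1 y-1 90 s [0.0147 0.0233 0.028 ] t [-0.0418 -0.025  -0.0108] z [0.091  0.1129]
clip x-1 y+1 107 s [-0.024  -0.0157 -0.0101] t [0.0192 0.0379 0.0458] z [0.0904 0.1134]
clip x-1 y-1 25 s [-0.023  -0.0164 -0.0109] t [-0.0379 -0.0163 -0.0091] z [0.0963 0.1004]
top lid [ 0.5754 -0.2343  0.0975] n [-0.033  0.021  0.999] 134 z [0.0938 0.0976 0.1003]
orange rect [ 571.4 -213.7] [65.8 59.7] 38.1
blue rect [ 581.1 -236.1] [58.6 54. ] 82.6
clip x+1 y+1 12 s [0.0194 0.0223 0.0251] t [0.0077 0.011  0.0462] z [0.092 0.103]
clip x+1 y-1 6 s [0.0249 0.0252 0.0255] t [-0.0346 -0.0246 -0.0122] z [0.1028 0.1157]
clip x-1 y+1 16 s [-0.0221 -0.0174 -0.0131] t [0.0069 0.0093 0.0125] z [0.0992 0.1055]
```

Clip 3 is home (top at 0.100) and the other three are still open at 0.113. Now clip 1, diagonally across.

>>> drive_tool([
  [-0.67, 0.86, 0, 0],
  [-0.67, 0.86, 0, 0],
  [-0.67, 0.86, 0, 0],
  [0, 0, 0.3, 0],
  [0, 0, 0, 0],
])

```text
clock: 17.77
ee_pos: [0.5533, -0.2115, 0.1231]
tcp_rot: [2.037, -2.39, -0.003]
wrist_force: [-0.9, -0.2, -0.4]
gripper_width: 0.0003
grip_force: 0.0
```

>>> drive_tool([
  [0, 0, 0.35, 0],
  [0, 0, 0.35, 0],
  [0, 0, 0.35, 0],
  [0, 0, 0.25, 0],
  [0, 0, 0.12, 0],
])

```text
clock: 18.4
ee_pos: [0.5533, -0.2116, 0.1]
tcp_rot: [2.039, -2.387, 0.001]
wrist_force: [-11.5, 7.9, 30.5]
gripper_width: 0.0005
grip_force: 15.4
```

>>> drive_tool([
  [0, 0, 0, 0],
  [0, 0, 0, 0],
])

```text
clock: 18.65
ee_pos: [0.5533, -0.2116, 0.1002]
tcp_rot: [2.039, -2.388, 0.002]
wrist_force: [-10.0, 5.1, 23.3]
gripper_width: 0.0006
grip_force: 11.4
```

>>> drive_tool([
  [0, 0, -0.75, 0],
  [0, 0, -1, 0],
  [0, 0, 0, 0],
])

```text
clock: 19.02
ee_pos: [0.5552, -0.2117, 0.1322]
tcp_rot: [-2.037, 2.388, -0.005]
wrist_force: [0.5, -0.2, 0.6]
gripper_width: 0.0006
grip_force: 0.0
```

```bash
python3 clips.py
```

```text
tcp [ 0.5552 -0.2117  0.1322] t 19.025
scene lid [ 0.5731 -0.2269  0.0945] n [-0.031  0.079  0.996] 292 z [0.089 0.095 0.098]
orange rect [ 575.4 -235.1] [58.7 90.5] 77.4
blue rect [ 575.8 -233. ] [59.1 63.3] 79.5
clip x+1 y+1 67 s [0.0148 0.0227 0.0282] t [0.0287 0.0378 0.0392] z [0.0733 0.1009]
clip x+1 y-1 78 s [0.0147 0.0232 0.0276] t [-0.0433 -0.024  -0.0112] z [0.0894 0.1127]
clip x-1 y+1 116 s [-0.0245 -0.0159 -0.0103] t [0.0156 0.0376 0.0455] z [0.0915 0.1132]
clip x-1 y-1 67 s [-0.0243 -0.0154 -0.0103] t [-0.0385 -0.0238 -0.0097] z [0.0976 0.101 ]
top lid [ 0.5475 -0.2603  0.0954] n [0.027 0.557 0.83 ] 6 z [0.0947 0.0954 0.096 ]
orange rect [ 532.1 -252. ] [ 7.3 30.4] 65.0
blue rect [ 547.6 -260.1] [ 1.6 10.5] 79.6
clip x-1 y+1 24 s [-0.0268 -0.025  -0.0229] t [0.0265 0.0358 0.0454] z [0.0949 0.1161]
```

Clips 1 and 3 are home and clips 2 and 4 are still open. Next clip 2, then clip 4.

>>> drive_tool([
  [0.95, 0.04, 0, 0],
  [0.95, 0.04, 0, 0],
  [0, 0, 0.3, 0],
  [0, 0, 0, 0],
])

```text
clock: 19.62
ee_pos: [0.5453, -0.249, 0.1239]
tcp_rot: [2.036, -2.391, -0.003]
wrist_force: [0.8, 0.7, 0.3]
gripper_width: 0.0006
grip_force: 0.0
```

>>> drive_tool([
  [0, 0, 0.35, 0],
  [0, 0, 0.35, 0],
  [0, 0, 0.35, 0],
  [0, 0, 0.23, 0],
  [0, 0, 0.1, 0],
])

```text
clock: 20.25
ee_pos: [0.5455, -0.2487, 0.1002]
tcp_rot: [2.039, -2.387, -0.0]
wrist_force: [-8.7, 4.7, 22.9]
gripper_width: 0.0003
grip_force: 11.3
```

>>> drive_tool([
  [0, 0, 0, 0],
  [0, 0, 0, 0],
])

```text
clock: 20.5
ee_pos: [0.5455, -0.2487, 0.1004]
tcp_rot: [2.039, -2.388, 0.0]
wrist_force: [-6.7, 3.1, 15.6]
gripper_width: 0.0006
grip_force: 8.2
```

>>> drive_tool([
  [0, 0, -0.75, 0],
  [0, 0, -1, 0],
  [0, 0, 0, 0],
])

```text
clock: 20.88
ee_pos: [0.5477, -0.2488, 0.1339]
tcp_rot: [-2.037, 2.388, -0.006]
wrist_force: [-0.6, -0.2, -0.9]
gripper_width: 0.0007
grip_force: 0.0
```

>>> drive_tool([
  [-0.62, -0.88, 0, 0],
  [-0.62, -0.88, 0, 0],
  [-0.62, -0.88, 0, 0],
  [0, 0, 0.4, 0],
  [0, 0, 0, 0],
])

```text
clock: 21.5
ee_pos: [0.6031, -0.2197, 0.1221]
tcp_rot: [2.037, -2.389, -0.005]
wrist_force: [-0.1, -0.4, -0.5]
gripper_width: 0.0006
grip_force: 0.0
```

>>> drive_tool([
  [0, 0, 0.35, 0],
  [0, 0, 0.35, 0],
  [0, 0, 0.35, 0],
  [0, 0, 0.23, 0],
  [0, 0, 0.1, 0],
])

```text
clock: 22.12
ee_pos: [0.6064, -0.2209, 0.1006]
tcp_rot: [-2.038, 2.387, -0.009]
wrist_force: [-1.5, 3.0, 17.7]
gripper_width: 0.0006
grip_force: 8.8
```

>>> drive_tool([
  [0, 0, 0, 0],
  [0, 0, 0, 0],
])

```text
clock: 22.38
ee_pos: [0.6061, -0.2208, 0.1007]
tcp_rot: [-2.038, 2.387, -0.009]
wrist_force: [-1.1, 1.9, 12.2]
gripper_width: 0.0007
grip_force: 6.6
```

>>> drive_tool([
  [0, 0, -1, 0],
  [0, 0, -1, 0],
  [0, 0, -1, 0],
  [0, 0, 0, 0],
])

```text
clock: 22.88
ee_pos: [0.6048, -0.2205, 0.158]
tcp_rot: [-2.037, 2.389, -0.004]
wrist_force: [-0.2, -0.1, -0.7]
gripper_width: 0.0006
grip_force: 0.0
```

```bash
python3 clips.py|head -8; python3 - <<'E'
from h import *
f=cams.grab_frame("scene");P=cloud(f);np.set_printoptions(suppress=True)
for l in("sanding_block","offcut_2","piece_i"):
    for d in cams.silhouettes("scene",l)[:1]:
        print(l,np.median(P[d["mask"]&(f["z_map"]>0)],0).round(3))
E
```

```text
tcp [ 0.6048 -0.2205  0.158 ] t 22.875
scene lid [ 0.5752 -0.2247  0.0945] n [-0.008  0.086  0.996] 266 z [0.0888 0.0951 0.0983]
orange rect [ 576.6 -235.8] [57.2 80.2] 79.7
blue rect [ 575.5 -234.4] [62.5 64. ] 82.9
clip x+1 y+1 98 s [0.0137 0.0228 0.0273] t [0.0157 0.0373 0.0391] z [0.074  0.1004]
clip x+1 y-1 42 s [0.0166 0.0259 0.0278] t [-0.0394 -0.0199 -0.0096] z [0.0747 0.1007]
clip x-1 y+1 131 s [-0.0255 -0.0171 -0.0106] t [0.0106 0.0362 0.0385] z [0.0747 0.1011]
clip x-1 y-1 68 s [-0.0246 -0.0162 -0.0104] t [-0.0386 -0.0243 -0.0091] z [0.0971 0.1012]
sanding_block [ 0.706 -0.082  0.028]
offcut_2 [ 0.581 -0.388  0.043]
piece_i [ 0.697 -0.284  0.02 ]
```

All four clips are home, with tops at about 0.101. The sanding block and dark offcut haven't moved. The pale offcut's reading is 20 mm off, but the box now partly hides it and the tool never came down to its height.

```bash
python3 -c "
from rig import workorder
print(workorder.hand_in())"
```

```text
the job is handed in; nothing more can be done
None
```

The dowel box stands upright on the planer table with all four clips snapped home in the order 3, 1, 2, 4; the job was handed in at about 23 s of the 61 s, and the system gave no verdict back.

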